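# Load the press: slide the round blank into its die nest and latch the carriage

### The job

Slide the round brass blank over the deck of the little press, without picking it up, into the round nest of the carriage so that it lies flat and fully down. Then push the carriage along its slide until the spring detent snaps in and it is fully home under the press head. Leave the square blank where it lies.

Things in the scene. Friction and masses are not known exactly. Their poses are not given: they have to be found in the camera images.
- press: Small grey bench press, fixed, yaw within 0.25 rad. Origin on the table top; x away from the robot, y left along the slide, z up. In its frame (mm): dark steel deck, flat top at z = 30, x -125..0, y -125..205, carries both blanks; the carriage runs behind it (x 2..122), top flush with the deck. Base plate 12 high, x -125..135, y -140..210. A rubber block 60 x 36 x 24 lies on the deck near y 178
- press_foot (a point): Centre of the underside of the press head's round foot, 34 mm across, 58 mm above the table. The head's arm above it is 34 mm wide along the press's y and reaches back (+x) to a column 84 to 120 mm behind this point; the highest part is 116 mm above the table. When home, the nest lies under it
- round_blank: Loose flat brass disc, 90 mm across, 10 mm thick, 0.18 to 0.35 kg. Origin: centre of its underside, z up
- square_blank: Loose flat brass square, 80 x 80 x 10 mm; it does not fit the nest. Origin: centre of its underside, z up. The two blanks lie side by side on the deck, centres about 120 mm apart along the press's y and about 58 mm in front of the deck's far edge; which is left varies
- nest (a point): Centre of the floor of the round nest (cavity) in the carriage; moves with it. The nest is 94 mm across and 6 mm deep below deck level (floor 24 mm above the table), with a small chamfer, so a seated blank stands 4 mm proud. The carriage is a 120 x 120 mm aluminium plate centred on the nest; axes as the press's
- knob_top (a point): Top centre of the carriage's upright black knob, a cylinder 24 mm across and 34 mm high (29 to 63 mm above the table), on a tongue 82 mm toward the press's -y and 20 mm toward its +x from the nest's centre. Push it from its -y side, or pinch it
- carriage (a joint): Carriage along its slide, m, growing toward the press's +y: 0 to 0.04 at the start (nest beside the deck, level with the middle between the blanks), 0.150 at the end stop under the press head. Stays where left (friction 2 N; may shift a little if pushed sideways). A spring detent resists from 0.127 to 0.138 (about 10 to 15 N needed), then it snaps on; past 0.147 it is latched and home
Things that resemble listed ones, but are neither listed nor needed, are in the scene too. What is shaped like the round_blank but turquoise is not meant.

How it is judged:
By the outcome, as a careful person would: the job done as asked, in the order asked, and still so for the second after the job is handed in, with the robot touching nothing.
It also fails if it takes over 51 s, if anything falls off the work surface, if the arm or the gripper's body presses on something with over 40 N, if the wrist force passes 120 N, or if a joint passes its speed limit or range.

### The arm

A 6-joint arm with a two-finger parallel gripper is mounted at the origin on a cart in front of the work surface, level with it; the furniture and walls round the work are solid. World frame = base frame: x ahead of the robot, y to its left, z up, the work surface at z = 0. Lengths are in m, angles in rad, forces in N, time in s.
With the tool pointing down it reaches from about 0.25 to 0.775 m from the base axis. Payload 8.9 kg.
Tool frame: the origin (TCP) lies midway between the tips of the shut fingers; the grasp point (between the pads) lies 19 mm behind it (bot.grip_depth is the distance from the TCP to the grasp point, in m); z points along the fingers, y is the line along which they close (so a half turn about z gives the same grasp; the last joint's range is limited). The gripper opens to 85 mm and grips with 20 to 120 N. Pads are 22 mm wide; open, the fingers measure 114 mm over their backs; the gripper's body (76 mm by 85 mm) begins 54 mm behind the grasp point. The pads swing forward as they close: fully open they stand 13 mm farther back than shut.
Start: joints at [-1.458, 0.291, -0.153, 1.127, 0, 1.431], TCP at [0.131, -0.508, 0.231] pointing down, gripper open.
Joint ranges: [-2.52, 2.52], [-0.91, 1.74], [-1.3, 1.37], [-1.96, 2.02], [-1.52, 1.47], [-3.14, 3.14]. Speed limits (rad/s): [2.22, 2.22, 2.79, 3.14, 3.14, 3.14].

### API

Orientations are given as a unit quaternion [w, x, y, z].
In Python, from station import bot gives the robot as it stands. The module is installed in compiled form; this text tells all that it offers.
- The arm moves only by the tool move_arm, never from a script. Its argument "moves" is a list that holds one entry, the list of rows, each a list of 4 numbers: the shift along the tool's x, y, z in m, then the turn about the tool's z in rad. In form: [[[dx, dy, dz, spin], ...]]. A call has exactly 8 rows; each row shifts and turns the commanded pose from where the row before left it, along the tool's axes as they then stand; what a row does not reach is not made up. A row lasts 1/8 s, in which the tool goes at most 62.5 mm and 10.7 degrees, less where a joint would pass 70% of its speed; a pose out of reach is approached as far as the arm can. A call with a gripper value outside its range is refused whole. "fingers" is the opening, from 0 (shut) to 1 (fully open), set as the call begins (left out, the last holds). The fingers move at their own pace and stop on an object; the grip force is fixed at half the most. Time passes only in rows, so rows that do not move let the fingers close, or fill a call up. It gives the time, the measured TCP pose, the force, the opening and the grip force at its end, in the units of the state.
- bot.state(): the state, without advancing time (a new reading comes with each control period).
- bot.get_image(name): name is "scene" or "top" or "wrist"; returns a dict with "pixels" (420x560x3 uint8, red, green, blue), "camera_matrix" (3x3 intrinsics, pixels), "k1" (the pictures are not rectified: a ray, as slopes to the right and down, at radius r is drawn at 1 + k1 r^2 times it, then the intrinsics apply), "world_to_cam" (4x4, takes a point from world to camera coordinates). Camera axes: x right, y down, z forward; pixel columns grow to the right and rows downward; lengths in m; the calibration is good to about 2 mm. A picture is of the moment at which its call begins. There is no depth.
- bot.hand_in(): hands the job in; it is judged then, once.
Trained networks look in a picture, given as the dict that the camera call returned (one of the last four; its "shot" number tells which), for a name from the list of things; names that differ only in an ending like _2 or _b are one class to them, and where a whole thing is asked for, a point or a joint stands for the part that bears it (a point fixed in the world has none). Each returns a list of dicts, best first, with "conf" (0 to 1); they miss things now and then, are a little off and sometimes report something else, mostly with a low value. They report only what shows in the picture. A call takes as long as a camera call. They do not tell look-alikes from the thing itself.
- bot.find_in(picture, label): "point" ([x, y, z] in m, in the coordinates of the camera as it stood for that picture, good to about 4 mm: the middle of the surface that is visible of it).
The state is a dict: "t": time; "joint_pos": joint angles; "qd": joint speeds; "tau": joint torques, N m; "eef_pos": TCP position; "orientation": TCP orientation; "wrist_force": force on the tool from outside, world axes, zero at the start; "torque": the same for the moment, N m; "width": finger opening in m; "finger_force": force on a finger pad.
Only numpy, scipy, OpenCV 4.12 (cv2) and the standard library are available. Lean on these libraries where they do the work, as an engineer would, in place of code of your own. Each camera call takes 0.05 s, during which the arm holds its last target. There are 200 camera calls.

## Working session

There is one attempt and no reset: what is moved stays moved. The work goes in short steps, Python scripts to look and compute and a tool call to move; the robot and the scene stay as the last step left them, time stands still between calls to the robot, and variables do not carry over. Pictures are saved under pics/ and viewed, at most 10 in all, crops included, and the job is handed in when it is done.

Besides the shell and the picture viewer there is one more tool, called after "Emit:" as name([rows], argument=value, ...), one row to a line, values as JSON. move_arm: Moves the arm, as the interface text tells. Its arguments: {"type":"object","properties":{"moves":{"type":"array"},"fingers":{"type":"number"}},"required":["moves"]}

```bash
mkdir -p pics; cat > h.py <<'E'
import numpy as np, cv2
from station import bot
def shot(n,save=None):
    p=bot.get_image(n)
    if save: cv2.imwrite('pics/'+save,cv2.cvtColor(np.asarray(p['pixels']),cv2.COLOR_RGB2BGR))
    return p
def w(p,c):
    T=np.linalg.inv(np.array(p['world_to_cam'])); return T[:3,:3]@np.array(c)+T[:3,3]
def find(p,l,k=3):
    return [(round(d['conf'],2),np.round(w(p,d['point']),4).tolist()) for d in bot.find_in(p,l)[:k]]
def pix(p,X):
    T=np.array(p['world_to_cam']); c=T[:3,:3]@np.array(X)+T[:3,3]; s=c[:2]/c[2]; s=s*(1+p['k1']*(s@s)); K=np.array(p['camera_matrix']); return (K[:2,:2]@s+K[:2,2])
def ray(p,uv,z):
    K=np.array(p['camera_matrix']); d=(np.array(uv)-K[:2,2])/np.array([K[0,0],K[1,1]]); s=d.copy()
    for _ in range(20): s=d/(1+p['k1']*(s@s))
    T=np.linalg.inv(np.array(p['world_to_cam'])); o=T[:3,3]; v=T[:3,:3]@np.array([s[0],s[1],1]); return o+v*(z-o[2])/v[2]
def st():
    s=bot.state(); print({k:np.round(s[k],4).tolist() for k in('t','joint_pos','eef_pos','orientation','wrist_force','width')})
E
python3 - <<'E'
from h import *
st()
for n in('top','scene'):
    p=shot(n,n+'1.png')
    for l in('press','press_foot','round_blank','square_blank','nest','knob_top','carriage'):
        r=find(p,l); print(n,l,r,[pix(p,x[1]).round().tolist() for x in r])
E
```

```text
{'t': 0.0, 'joint_pos': [-1.4583, 0.2913, -0.1541, 1.1267, -0.0, 1.4315], 'eef_pos': [0.1308, -0.508, 0.2307], 'orientation': [-0.0007, 0.9921, 0.1256, 0.0], 'wrist_force': [0.2266, 0.3737, -0.5529], 'width': 0.0857}
top press [(0.83, [0.6457, 0.135, 0.0293])] [[295.0, 158.0]]
top press_foot [(0.74, [0.6558, 0.1382, 0.0314])] [[294.0, 154.0]]
top round_blank [(0.97, [0.3922, 0.3168, 0.0118]), (0.88, [0.556, 0.1425, 0.0411]), (0.69, [0.5365, -0.1488, 0.0136])] [[218.0, 261.0], [291.0, 195.0], [412.0, 207.0]]
top square_blank [(0.56, [0.5524, 0.0117, 0.0374])] [[346.0, 198.0]]
top nest [(0.92, [0.6829, 0.0958, 0.0301])] [[312.0, 143.0]]
top knob_top [(0.66, [0.6811, 0.0944, 0.0301])] [[312.0, 144.0]]
top carriage [(0.58, [0.6795, 0.0937, 0.0271])] [[312.0, 145.0]]
scene press [(0.78, [0.6476, 0.1963, 0.0279])] [[244.0, 220.0]]
scene press_foot [(0.72, [0.6447, 0.194, 0.0246])] [[246.0, 221.0]]
scene round_blank [(0.87, [0.5359, -0.14, 0.0071]), (0.82, [0.385, 0.3187, 0.0116]), (0.71, [0.5539, 0.1468, 0.04])] [[339.0, 186.0], [286.0, 294.0], [279.0, 222.0]]
scene square_blank [(0.68, [0.5526, 0.0229, 0.0366])] [[305.0, 201.0]]
scene nest [(0.97, [0.6812, 0.093, 0.0293])] [[259.0, 198.0]]
scene knob_top [(0.61, [0.6782, 0.0945, 0.0243])] [[260.0, 200.0]]
scene carriage [(0.65, [0.6782, 0.0904, 0.0232])] [[261.0, 200.0]]
```

```bash
python3 -c "
import cv2
a=cv2.imread('pics/top1.png')[60:280,180:460];cv2.imwrite('pics/top1c.png',cv2.resize(a,None,fx=2.7,fy=2.7,interpolation=2))
a=cv2.imread('pics/scene1.png')[110:310,160:420];cv2.imwrite('pics/scene1c.png',cv2.resize(a,None,fx=3,fy=3,interpolation=2))"
```

```text
(no output)
```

View pics/top1c.png

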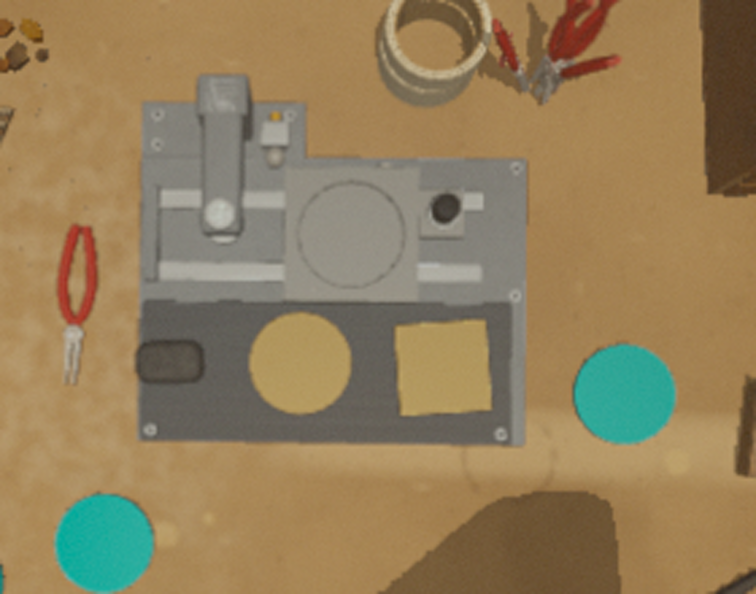

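View pics/scene1c.png

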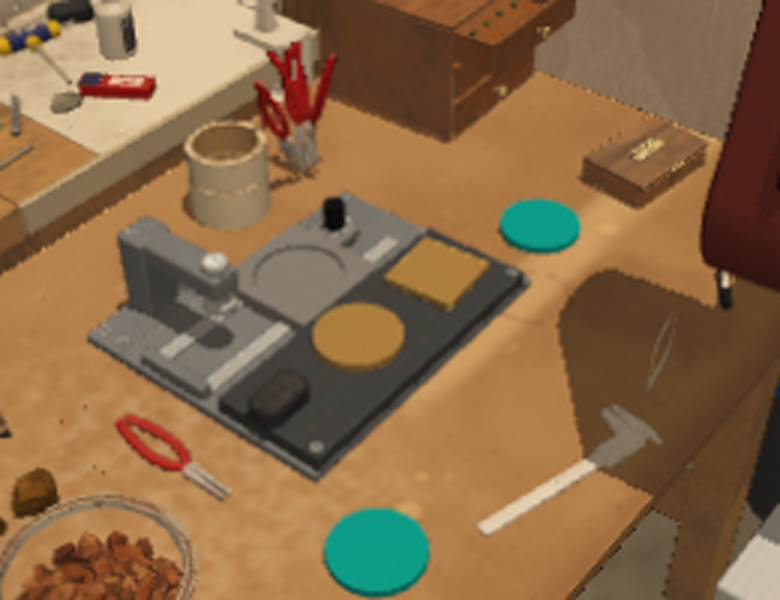

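Top crop: the round blank is at (300,363), left of the square blank at (442,368). The nest is at (351,234), the knob top at (446,207), and the deck's far edge runs from (145,300) to (510,302). The discs at (625,394) and (105,542) are turquoise decoys.

```bash
python3 - <<'E'
from h import *
p=shot('top')
for n,uv,z in [('blank',(300,363),.04),('sq',(442,368),.04),('nest',(351,234),.03),('knob',(446,207),.063),('edgeL',(145,300),.03),('edgeR',(510,302),.03),('baseBL',(139,439),.012),('baseBR',(524,445),.012),('deckBL',(139,440),.03),('deckBR',(511,442),.03),
 ('sqTL',(395,326),.04),('sqBL',(401,416),.04),('headtop',(221,212),.1)]:
    print(n,ray(p,np.array(uv)/2.7+[180,60],z).round(4))
E
```

```text
blank [0.5573 0.1418 0.04  ]
sq [0.5563 0.0169 0.04  ]
nest [0.6744 0.0996 0.03  ]
knob [0.6942 0.0194 0.063 ]
edgeL [0.6106 0.2821 0.03  ]
edgeR [ 0.617  -0.0426  0.03  ]
baseBL [0.4861 0.2858 0.012 ]
baseBR [ 0.4908 -0.0606  0.012 ]
deckBL [0.4853 0.2834 0.03  ]
deckBR [ 0.4931 -0.0461  0.03  ]
sqTL [0.5922 0.059  0.04  ]
sqBL [0.5131 0.0518 0.04  ]
headtop [0.6788 0.2112 0.1   ]
```

Emit:
move_arm([
  [[0.0326,-0.0341,0,0],[0.0326,-0.0341,0,0],[0.0326,-0.0341,0,0],[0.0326,-0.0341,0,0],[0.0326,-0.0341,0,0],[0.0326,-0.0341,0,0],[0.0326,-0.0341,0,0],[0.0326,-0.0341,0,0]],
], fingers=0.7)

```text
t: 1.85
eef_pos: [0.316, -0.178, 0.2316]
orientation: [0.0, 0.992, 0.125, 0.0]
wrist_force: [0.9, -1.6, 0.7]
width: 0.0599
finger_force: 0.0
```

Emit:
move_arm([
  [[0.0326,-0.0341,0,0],[0.0326,-0.0341,0,0],[0.0326,-0.0341,0,0],[0.0326,-0.0341,0,0],[0.0326,-0.0341,0,0.105],[0.0326,-0.0341,0,0.105],[0.0326,-0.0341,0,0.105],[0,0,0,0.105]],
])

```text
t: 2.85
eef_pos: [0.4879, 0.0455, 0.231]
orientation: [-0.025, 0.999, -0.044, -0.0]
wrist_force: [-0.2, 0.1, -0.7]
width: 0.0599
finger_force: 0.0
```

```bash
python3 - <<'E'
from h import *
st()
p=shot('wrist','w1.png')
for l in('round_blank','square_blank','nest','knob_top'):
    r=find(p,l); print(l,r,[pix(p,x[1]).round().tolist() for x in r])
E
```

```text
{'t': 2.85, 'joint_pos': [-0.0895, 0.2222, -0.2475, 1.104, 0.0496, 3.1401], 'eef_pos': [0.4879, 0.0455, 0.231], 'orientation': [-0.0248, 0.9987, -0.044, -0.0003], 'wrist_force': [-0.2381, 0.0955, -0.6589], 'width': 0.0599}
round_blank [(0.78, [0.5571, 0.139, 0.0436]), (0.78, [0.3908, 0.3137, 0.0128]), (0.72, [0.3552, 0.4417, 0.0056])] [[202.0, 132.0], [112.0, 260.0], [48.0, 281.0]]
square_blank [(0.72, [0.5548, 0.0123, 0.0459])] [[316.0, 123.0]]
nest [(0.8, [0.6528, 0.0944, 0.029])] [[232.0, 36.0]]
knob_top [(0.23, [0.62, 0.1133, 0.0305])] [[219.0, 71.0]]
```

View pics/w1.png

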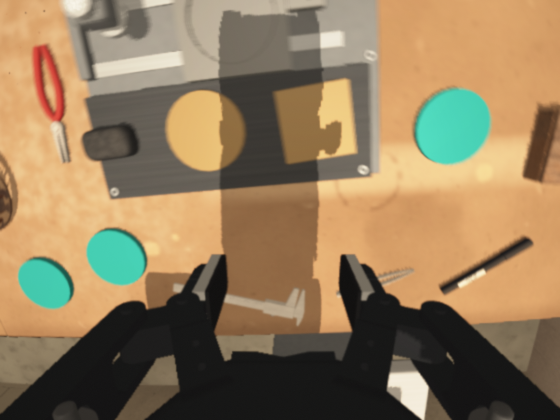

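The last joint reached its limit, so I'll turn the tool half a turn and push with the tool's -x side. The picture shows the blank at (205,130) and the nest at (232,25).

Emit:
move_arm([
  [[0,0,0,-0.18],[0,0,0,-0.18],[0,0,0,-0.18],[0,0,0,-0.18],[0,0,0,-0.18],[0,0,0,-0.18],[0,0,0,-0.18],[0,0,0,-0.18]],
])

```text
t: 4.1
eef_pos: [0.4859, 0.0447, 0.2315]
orientation: [-0.019, 0.779, 0.627, 0.016]
wrist_force: [0.2, 0.2, 0.4]
width: 0.0601
finger_force: 0.0
```

Emit:
move_arm([
  [[0,0,0,-0.18],[0,0,0,-0.18],[0,0,0,-0.18],[0,0,0,-0.18],[0,0,0,-0.18],[0,0,0,-0.18],[0,0,0,-0.18],[0,0,0,-0.18]],
])

```text
t: 5.1
eef_pos: [0.4859, 0.0447, 0.2315]
orientation: [-0.004, 0.172, 0.985, 0.024]
wrist_force: [0.3, 0.1, -0.0]
width: 0.0599
finger_force: 0.0
```

```bash
cat > go.py <<'E'
import sys
from h import *
from scipy.spatial.transform import Rotation as R
st(); s=bot.state(); q=s['orientation']; M=R.from_quat([q[1],q[2],q[3],q[0]]).as_matrix()
print('x',M[:,0].round(4),'head',np.arctan2(M[1,0],M[0,0]).round(4),'z',M[:,2].round(4))
if len(sys.argv)>3: print('tool d',(M.T@(np.array([float(a) for a in sys.argv[1:4]])-s['eef_pos'])).round(4))
E
python3 go.py .510 .150 .12
```

```text
{'t': 5.1, 'joint_pos': [-0.0909, 0.2185, -0.251, 1.1047, 0.0485, 0.2547], 'eef_pos': [0.4859, 0.0447, 0.2315], 'orientation': [-0.0037, 0.1719, 0.9848, 0.024], 'wrist_force': [0.2719, 0.067, -0.0046], 'width': 0.0599}
x [-0.9409  0.3384  0.0154] head 2.7963 z [ 0.0011  0.0486 -0.9988]
tool d [0.0113 0.102  0.1165]
```

Emit:
move_arm([
  [[0.0042,0.0198,0.0313,0],[0.0042,0.0198,0.0313,0],[0.0042,0.0198,0.0313,0],[0.0042,0.0198,0.0313,0],[0.0042,0.0198,0.0313,0],[0,0,0,-0.145],[0,0,0,0],[0,0,0,0]],
])

```text
t: 6.1
eef_pos: [0.501, 0.1519, 0.0804]
orientation: [-0.002, 0.105, 0.994, 0.024]
wrist_force: [-0.1, 0.3, 0.1]
width: 0.0599
finger_force: 0.0
```

```bash
python3 go.py .50 .1525 .05
python3 - <<'E'
from h import *
p=shot('wrist','w2.png')
import cv2
t=shot('top'); a=cv2.cvtColor(t['pixels'][110:240,220:400],cv2.COLOR_RGB2BGR)
b=cv2.imread('pics/w2.png'); a=cv2.resize(a,(580,420)); b=b
cv2.imwrite('pics/m2.png',cv2.resize(np.hstack([a,b]),None,fx=.7,fy=.7))
E
```

```text
{'t': 6.1, 'joint_pos': [0.1245, 0.4153, -0.4045, 0.7433, 0.0481, 0.3351], 'eef_pos': [0.501, 0.1519, 0.0804], 'orientation': [-0.0017, 0.105, 0.9942, 0.0243], 'wrist_force': [-0.113, 0.3191, 0.1002], 'width': 0.0599}
x [-0.978   0.2086  0.0085] head 2.9314 z [ 0.0017  0.0487 -0.9988]
tool d [ 0.0008 -0.0011  0.0303]
```

View pics/m2.png

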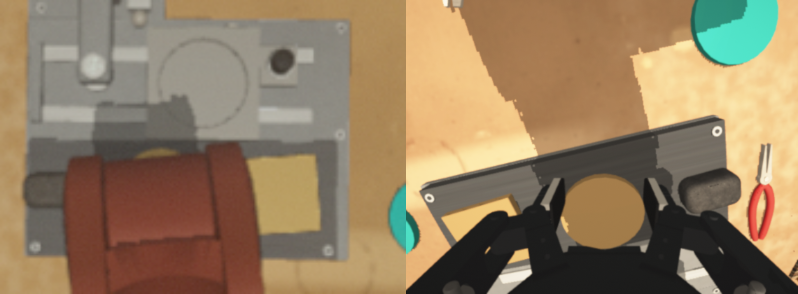

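Emit:
move_arm([
  [[0,0,0.01,0],[0,0,0.01,0],[0,0,0.01,0],[0,0,0.01,0],[0,0,0.004,0],[0,0,0.0015,0],[0,0,0,0],[0,0,0,0]],
])

```text
t: 7.2
eef_pos: [0.501, 0.154, 0.0347]
orientation: [-0.002, 0.104, 0.994, 0.024]
wrist_force: [-0.4, 0.2, 0.0]
width: 0.0598
finger_force: 0.0
```

Emit:
move_arm([
  [[0,0,0.001,0],[0,0,0.001,0],[0,0,0.001,0],[0,0,0.001,0],[0,0,0,0],[0,0,0,0],[0,0,0,0],[0,0,0,0]],
])

```text
t: 8.2
eef_pos: [0.5007, 0.1542, 0.0305]
orientation: [-0.002, 0.104, 0.994, 0.024]
wrist_force: [-0.3, -0.0, -0.6]
width: 0.0598
finger_force: 0.0
```

Emit:
move_arm([
  [[0,0,0.001,0],[0,0,0.001,0],[0,0,0.0,0],[0,0,0.0005,0],[0,0,0.0005,0],[0,0,0,0],[0,0,0,0],[0,0,0,0]],
])

```text
t: 9.2
eef_pos: [0.5008, 0.1543, 0.0275]
orientation: [-0.002, 0.104, 0.994, 0.024]
wrist_force: [0.4, -0.6, 0.1]
width: 0.0595
finger_force: 0.0
```

Emit:
move_arm([
  [[0,0,0.001,0],[0,0,0.001,0],[0,0,0,0],[0,0,0,0],[0,0,0,0],[0,0,0,0],[0,0,0,0],[0,0,0,0]],
])

```text
t: 10.2
eef_pos: [0.5009, 0.1543, 0.0264]
orientation: [-0.002, 0.104, 0.994, 0.024]
wrist_force: [-3.5, -1.1, 16.7]
width: 0.0595
finger_force: 7.9
```

Emit:
move_arm([
  [[0,0,-0.0015,0],[-0.011,0,0,0],[-0.011,-0.001,0,0],[-0.011,-0.0014,0,0],[-0.011,-0.0014,0,0],[-0.011,-0.0014,0,0],[-0.011,-0.0014,0,0],[-0.011,-0.0014,0,0]],
])

```text
t: 11.2
eef_pos: [0.5721, 0.1314, 0.0264]
orientation: [-0.005, 0.104, 0.994, 0.025]
wrist_force: [-17.1, 6.2, 26.7]
width: 0.0596
finger_force: 13.5
```

Emit:
move_arm([
  [[-0.01,-0.0014,0,0],[-0.01,-0.0014,0,0],[-0.008,-0.0014,0,0],[-0.006,-0.001,0,0],[-0.005,-0.001,0,0],[-0.003,0,0,0],[0,0,0,0],[0,0,0,0]],
])

```text
t: 12.2
eef_pos: [0.6116, 0.117, 0.0264]
orientation: [-0.005, 0.104, 0.994, 0.025]
wrist_force: [-18.6, 6.6, 29.6]
width: 0.0596
finger_force: 15.2
```

```bash
python3 go.py .632 .1088 .027
python3 - <<'E'
from h import *
import cv2
t=shot('top'); a=cv2.cvtColor(t['pixels'][100:240,220:400],cv2.COLOR_RGB2BGR)
b=cv2.cvtColor(shot('scene')['pixels'][130:270,190:370],cv2.COLOR_RGB2BGR)
cv2.imwrite('pics/m3.png',cv2.resize(np.vstack([a,b]),None,fx=2.1,fy=2.1,interpolation=2))
E
```

```text
{'t': 12.2, 'joint_pos': [0.045, 0.6448, -0.1587, 0.7693, 0.0509, 0.2525], 'eef_pos': [0.6116, 0.117, 0.0264], 'orientation': [-0.0048, 0.1036, 0.9943, 0.025], 'wrist_force': [-18.5504, 6.5699, 29.5692], 'width': 0.0596}
x [-0.9785  0.2057  0.0147] head 2.9344 z [-0.0043  0.0508 -0.9987]
tool d [-0.0217 -0.0038 -0.0011]
```

View pics/m3.png

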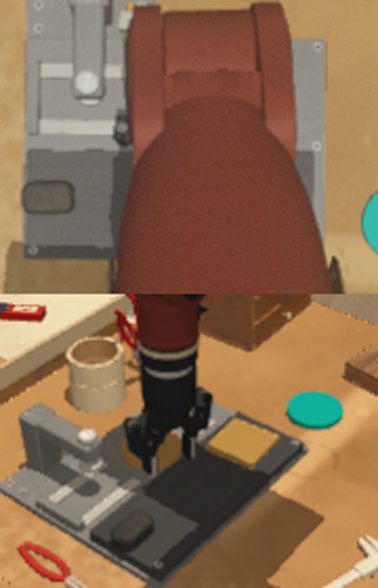

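Emit:
move_arm([
  [[0,0,-0.0018,0],[0,0,0,0],[-0.005,-0.001,0,0],[-0.005,-0.001,0,0],[-0.004,-0.001,0,0],[-0.003,-0.0008,0,0],[0,0,0,0],[0,0,0,0]],
])

```text
t: 13.3
eef_pos: [0.63, 0.1083, 0.0266]
orientation: [-0.003, 0.104, 0.994, 0.024]
wrist_force: [-5.1, 0.8, 7.8]
width: 0.0599
finger_force: 3.6
```

```bash
python3 go.py .632 .1088 .027
python3 - <<'E'
from h import *
import cv2
p=shot('scene'); print(find(p,'round_blank'),find(p,'nest'),find(p,'knob_top'))
b=cv2.cvtColor(p['pixels'][160:250,220:330],cv2.COLOR_RGB2BGR)
b2=cv2.cvtColor(shot('wrist')['pixels'],cv2.COLOR_RGB2BGR)
cv2.imwrite('pics/m4.png',np.hstack([cv2.resize(b,(490,400),interpolation=2),cv2.resize(b2,(310,400))]))
E
```

```text
{'t': 13.3, 'joint_pos': [0.0312, 0.6687, -0.1104, 0.7904, 0.0484, 0.2394], 'eef_pos': [0.63, 0.1083, 0.0266], 'orientation': [-0.0026, 0.1039, 0.9943, 0.0241], 'wrist_force': [-5.0727, 0.7908, 7.8219], 'width': 0.0599}
x [-0.9784  0.2065  0.0102] head 2.9336 z [-1.000e-04  4.840e-02 -9.988e-01]
tool d [-0.0019  0.001  -0.0004]
[(0.95, [0.3491, 0.4551, 0.0089]), (0.89, [0.3854, 0.3217, 0.0086]), (0.75, [0.5364, -0.1423, 0.0064])] [(0.87, [0.6512, 0.1383, 0.0293])] [(0.76, [0.6531, 0.1437, 0.0295])]
```

View pics/m4.png

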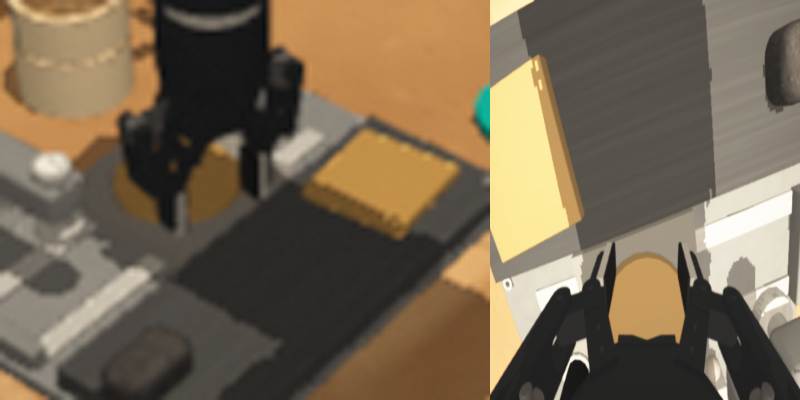

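The disc is almost over the nest. I'll nudge it the last few millimetres, then back off and look.

Emit:
move_arm([
  [[0,0,-0.0005,0],[-0.002,0,0,0],[-0.002,0,0,0],[0,0,0,0],[0,0,0,0],[0,0,0,0],[0,0,0,0],[0,0,0,0]],
])

```text
t: 14.55
eef_pos: [0.634, 0.1078, 0.0271]
orientation: [-0.002, 0.104, 0.994, 0.024]
wrist_force: [0.1, -1.3, -0.3]
width: 0.0595
finger_force: 0.4
```

Emit:
move_arm([
  [[0.015,0,0,0],[0.01,0,-0.02,0],[0.02,0,-0.02,0],[0.03,0,-0.02,0],[0.03,0,0,0],[0.03,0,0,0],[0,0,0,0],[0,0,0,0]],
])

```text
t: 15.55
eef_pos: [0.503, 0.1327, 0.0887]
orientation: [-0.001, 0.104, 0.994, 0.024]
wrist_force: [-0.2, -1.0, 0.3]
width: 0.0599
finger_force: 0.0
```

```bash
python3 go.py
python3 - <<'E'
from h import *
import cv2
p=shot('scene'); print(find(p,'round_blank'),find(p,'nest'),find(p,'knob_top'))
b=cv2.cvtColor(p['pixels'][160:250,220:330],cv2.COLOR_RGB2BGR)
p=shot('top'); print(find(p,'round_blank'),find(p,'nest'),find(p,'knob_top'))
b2=cv2.cvtColor(p['pixels'][110:200,260:370],cv2.COLOR_RGB2BGR)
cv2.imwrite('pics/m5.png',np.hstack([cv2.resize(b,(400,327),interpolation=2),cv2.resize(b2,(400,327),interpolation=2)]))
E
```

```text
{'t': 15.55, 'joint_pos': [0.0869, 0.4003, -0.4022, 0.7615, 0.0484, 0.2947], 'eef_pos': [0.503, 0.1327, 0.0887], 'orientation': [-0.0013, 0.1036, 0.9943, 0.0244], 'wrist_force': [-0.2005, -0.9862, 0.2555], 'width': 0.0599}
x [-0.9785  0.2059  0.0076] head 2.9342 z [ 0.0025  0.0488 -0.9988]
[(0.92, [0.3487, 0.4552, 0.0096]), (0.85, [0.3851, 0.3171, 0.0122]), (0.84, [0.5367, -0.141, 0.0059])] [(0.7, [0.6859, 0.0998, 0.0265])] [(0.63, [0.6873, 0.1055, 0.0286])]
[(0.85, [0.5399, -0.151, 0.0125]), (0.83, [0.3542, 0.4491, 0.0091]), (0.78, [0.3956, 0.3173, 0.0123])] [(0.58, [0.6875, 0.0734, 0.0317])] [(0.85, [0.6866, 0.0692, 0.0293])]
```

View pics/m5.png

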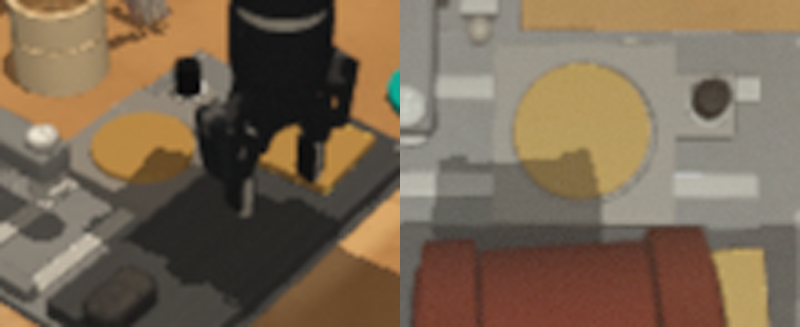

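Right picture (top view): disc centre is at (583,129) and the carriage plate is centred near (585,134). There is a thin dark gap at the disc's upper right, so it looks seated. I'll measure this and check by touch.

```bash
python3 - <<'E'
from h import *
import cv2
p=shot('top'); im=p['pixels']; hsv=cv2.cvtColor(im,cv2.COLOR_RGB2HSV)
m=((hsv[...,0]>14)&(hsv[...,0]<32)&(hsv[...,1]>85)).astype(np.uint8); m[:124]=0;m[168:]=0;m[:,:285]=0;m[:,335:]=0
c=max(cv2.findContours(m,0,1)[0],key=cv2.contourArea); e=cv2.fitEllipse(c); print(e)
for z in(.034,.04): print('disc',ray(p,e[0],z).round(4))
# plate edges
print('knob',ray(p,(260+712/2-200+0,0),.063) if 0 else ray(p,(260+(712-400)/3.636,110+98/3.636),.063).round(4))
for n,x,y in(('L',495,130),('R',675,130),('T',585,44),('B',585,225)): print(n,ray(p,(260+(x-400)/3.636,110+y/3.636),.03).round(4))
E
```

```text
((309.4243469238281, 145.6446075439453), (36.14751434326172, 36.65449142456055), 42.09617233276367)
disc [0.6762 0.1012 0.034 ]
disc [0.6752 0.1013 0.04  ]
knob [0.6936 0.0179 0.063 ]
L [0.6753 0.1572 0.03  ]
R [0.678  0.0382 0.03  ]
T [0.7339 0.0991 0.03  ]
B [0.6135 0.0958 0.03  ]
```

Emit:
move_arm([
  [[-0.03,0,0,0],[-0.04,-0.002,0,0],[-0.04,-0.002,0,0],[-0.04,-0.002,0,0],[-0.02,0,0,0],[0,0,0.01,0],[0,0,0.01,0],[0,0,0,0]],
], fingers=0)

```text
t: 17.0
eef_pos: [0.6651, 0.0931, 0.0651]
orientation: [-0.004, 0.103, 0.994, 0.024]
wrist_force: [-0.6, -0.0, 0.2]
width: 0.0002
finger_force: 0.0
```

Emit:
move_arm([
  [[-0.004,0.004,0.011,0],[-0.004,0.004,0.011,0],[0,0,0.006,0],[0,0,0.002,0],[0,0,0.001,0],[0,0,0.001,0],[0,0,0,0],[0,0,0,0]],
])

```text
t: 18.0
eef_pos: [0.6766, 0.1005, 0.035]
orientation: [-0.002, 0.104, 0.994, 0.024]
wrist_force: [1.2, 0.1, -0.5]
width: 0.0002
finger_force: 0.0
```

Emit:
move_arm([
  [[0,0,0.001,0],[0,0,0.001,0],[0,0,0.0005,0],[0,0,0,0],[0,0,-0.02,0],[0,0,-0.03,0],[0,0,-0.03,0],[0,0,0,0]],
])

```text
t: 19.0
eef_pos: [0.6782, 0.0967, 0.1149]
orientation: [0.0, 0.104, 0.994, 0.025]
wrist_force: [0.7, -0.3, -0.9]
width: -0.0001
finger_force: 0.0
```

```bash
python3 go.py .69 -.022 .085
```

```text
{'t': 19.0, 'joint_pos': [0.0118, 0.6619, 0.1349, 1.0378, 0.0486, 0.2197], 'eef_pos': [0.6782, 0.0967, 0.1149], 'orientation': [0.0002, 0.1037, 0.9943, 0.0245], 'wrist_force': [0.7449, -0.34, -0.8582], 'width': -0.0001}
x [-0.9785  0.2061  0.0047] head 2.934 z [ 0.0055  0.0487 -0.9988]
tool d [-0.0361 -0.115   0.0241]
```

Emit:
move_arm([
  [[-0.014,-0.038,0.008,0],[-0.014,-0.038,0.008,0],[-0.014,-0.038,0.008,0],[0,0,0,-0.11],[0,0,0,-0.11],[0,0,0.015,0],[0,0,0.015,0],[0,0,0.012,0]],
])

```text
t: 20.0
eef_pos: [0.6932, -0.0198, 0.0384]
orientation: [-0.0, -0.006, 1.0, 0.024]
wrist_force: [-0.1, -0.2, 0.2]
width: 0.0001
finger_force: 0.0
```

```bash
python3 go.py .696 .14 .042
python3 - <<'E'
from h import *
import cv2
b=cv2.cvtColor(shot('scene')['pixels'][140:240,210:340],cv2.COLOR_RGB2BGR)
cv2.imwrite('pics/m6.png',cv2.resize(b,None,fx=4.5,fy=4.5,interpolation=2))
E
```

```text
{'t': 20.0, 'joint_pos': [-0.1565, 0.7556, 0.1, 0.924, 0.0482, -0.1678], 'eef_pos': [0.6932, -0.0198, 0.0384], 'orientation': [-0.0004, -0.0055, 0.9997, 0.0245], 'wrist_force': [-0.1129, -0.2374, 0.2172], 'width': 0.0001}
x [-9.999e-01 -1.110e-02  6.000e-04] head -3.1305 z [-0.0011  0.0489 -0.9988]
tool d [-0.0046  0.1597  0.0042]
```

View pics/m6.png

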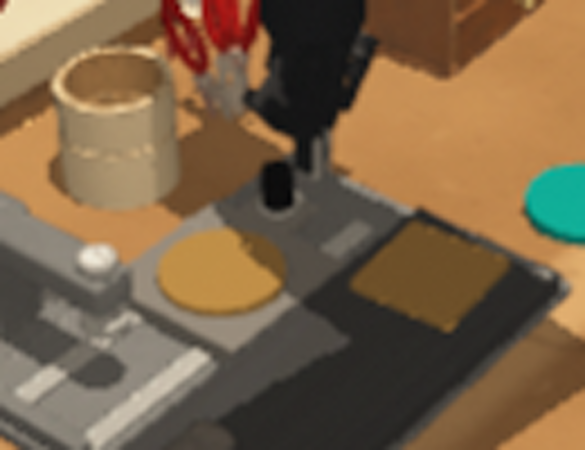

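The pusher (fingers shut) stands on the knob's -y side, and the disc lies flat in the nest. Next I push.

Emit:
move_arm([
  [[-0.001,0.006,0,0],[0,0.008,0,0],[0,0.012,0.0006,0],[0,0.013,0.0006,0],[0,0.014,0.0006,0],[0,0.014,0.0006,0],[0,0.012,0.0006,0],[0,0.01,0.0005,0]],
])

```text
t: 21.05
eef_pos: [0.6941, 0.0699, 0.0415]
orientation: [0.001, -0.006, 1.0, 0.024]
wrist_force: [-0.3, -2.1, 0.4]
width: 0.0003
finger_force: 1.2
```

Emit:
move_arm([
  [[0,0.005,0.0002,0],[0,0.004,0.0002,0],[0,0.004,0.0002,0],[0,0.003,0,0],[0,0.003,0,0],[0,0.002,0,0],[0,0,0,0],[0,0,0,0]],
])

```text
t: 22.05
eef_pos: [0.6936, 0.0888, 0.0414]
orientation: [0.0, -0.006, 1.0, 0.024]
wrist_force: [1.0, -5.7, 0.5]
width: 0.0002
finger_force: 2.9
```

```bash
python3 go.py
python3 - <<'E'
from h import *
import cv2
b=cv2.cvtColor(shot('scene')['pixels'][140:240,190:320],cv2.COLOR_RGB2BGR)
p=shot('scene'); print(find(p,'nest',1),find(p,'knob_top',1),find(p,'press_foot',1))
cv2.imwrite('pics/m7.png',cv2.resize(b,None,fx=4.5,fy=4.5,interpolation=2))
E
```

```text
{'t': 22.05, 'joint_pos': [0.0009, 0.7559, 0.1096, 0.9241, 0.0471, -0.0103], 'eef_pos': [0.6936, 0.0888, 0.0414], 'orientation': [0.0003, -0.0056, 0.9997, 0.0235], 'wrist_force': [1.0467, -5.6546, 0.4581], 'width': 0.0002}
x [-9.999e-01 -1.110e-02 -9.000e-04] head -3.1304 z [ 4.000e-04  4.700e-02 -9.989e-01]
[(0.61, [0.6715, 0.1938, 0.026])] [(0.68, [0.6741, 0.1941, 0.0276])] [(0.6, [0.6226, 0.1856, 0.0299])]
```

View pics/m7.png

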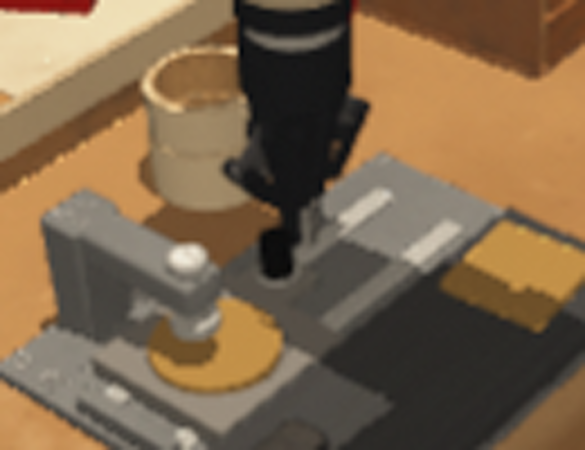

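Force is starting to rise, so the carriage is at the detent. The disc is still seated and moving in under the head. I'll keep pushing in small steps.

Emit:
move_arm([
  [[0,0.003,0,0],[0,0.003,0,0],[0,0.003,0,0],[0,0.002,0,0],[0,0.002,0,0],[0,0.002,0,0],[0,0,0,0],[0,0,0,0]],
])

```text
t: 23.3
eef_pos: [0.6933, 0.1038, 0.0422]
orientation: [0.0, -0.006, 1.0, 0.023]
wrist_force: [-0.3, -6.9, -1.0]
width: -0.0003
finger_force: 3.6
```

Emit:
move_arm([
  [[0,0.002,0,0],[0,0.002,0,0],[0,0.001,0,0],[0,0,0,0],[0,0,0,0],[0,0,0,0],[0,0,0,0],[0,0,0,0]],
])

```text
t: 24.3
eef_pos: [0.6932, 0.1043, 0.0423]
orientation: [-0.0, -0.004, 1.0, 0.02]
wrist_force: [-0.3, -25.5, 0.0]
width: 0.0001
finger_force: 12.3
```

25 N with no motion is well above the detent, so this is the end stop. I'll retreat and check.

Emit:
move_arm([
  [[0,-0.008,0,0],[0,-0.015,0,0],[0,-0.015,0,0],[0,0,-0.03,0],[0,0,-0.04,0],[0.03,-0.04,-0.03,0],[0.03,-0.045,0,0],[0.03,-0.045,0,0]],
])

```text
t: 25.3
eef_pos: [0.6048, -0.0654, 0.1349]
orientation: [0.001, -0.006, 1.0, 0.024]
wrist_force: [-0.1, -0.4, 0.1]
width: -0.0001
finger_force: 0.0
```

Emit:
move_arm([
  [[0.04,-0.04,0,0],[0.04,-0.04,0,0],[0.04,-0.03,0,0],[0,0,0,0],[0,0,0,0],[0,0,0,0],[0,0,0,0],[0,0,0,0]],
])

```text
t: 26.3
eef_pos: [0.4871, -0.1747, 0.1286]
orientation: [0.0, -0.007, 1.0, 0.024]
wrist_force: [0.5, 0.0, -0.3]
width: 0.0
finger_force: 0.0
```

```bash
python3 - <<'E'
from h import *
import cv2
st()
b=cv2.cvtColor(shot('scene')['pixels'][150:250,190:320],cv2.COLOR_RGB2BGR)
b2=cv2.cvtColor(shot('top')['pixels'][80:240,220:400],cv2.COLOR_RGB2BGR)
cv2.imwrite('pics/m8.png',np.hstack([cv2.resize(b,(400,308),interpolation=2),cv2.resize(b2,(400,308),interpolation=2)]))
E
```

```text
{'t': 26.3, 'joint_pos': [-0.5128, 0.3737, -0.3212, 0.8992, 0.0428, -0.5266], 'eef_pos': [0.4871, -0.1747, 0.1286], 'orientation': [0.0005, -0.0066, 0.9997, 0.0244], 'wrist_force': [0.4932, 0.0444, -0.2894], 'width': 0.0}
```

View pics/m8.png

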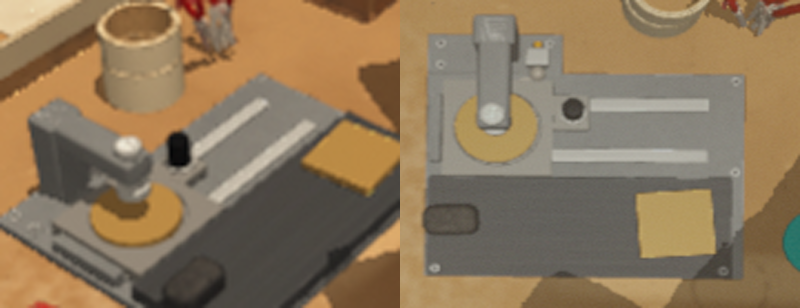

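The carriage (right picture, around (497,128)) is against the end stop at the left. The disc is flat in the nest under the foot, and the square blank hasn't moved.

```bash
python3 -c "
from station import bot
print(bot.hand_in())"
```

```text
the job is handed in; nothing more can be done
None
```

I slid the round blank into the nest, where it lies flat, and pushed the carriage through the detent to the end stop under the press head. The square blank was not touched, and I handed the job in with the robot clear at about 26 s.

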